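# Count a handle cut and present the strip at the sawing block

### The job

Count the next knife-handle cut, then present the wood for it: press the sprung lever of the bench counter down to its stop and let it spring back up. Then, without lifting the wooden strip off the sawing block, slide it along the fence and out over the block's open right-hand end until the whole band of masking tape has just come clear of that end, at most a finger's breadth beyond it. Finish while still holding the strip where it lies on the block, pressed firmly down (about a kilogram) so that the long overhang cannot tip, and leave the two sawn blanks on the bench undisturbed.

Things in the scene. Friction and masses are not known exactly. Their poses are not given: they have to be found in the camera images.
- sawing_block: Fixed sawing block: light wooden bed 100 (x) x 240 (y) mm, flat top 50 mm above the bench, on a 12 mm ply foot that stands out 26 mm in front. Origin: on the bench under the bed's centre; own -y points out of the open right-hand end, +x to the fence. The low fence (22 mm thick, 12 mm high above the bed) runs along the far side, its face at own x = +28 mm.
- saw_end (a point): Middle of the top edge of the sawing block's open right-hand end: on the bed (50 mm above the bench), own axes as the block's: -y points outward, away from the block. The strip has to overhang beyond this end.
- strip_center (a point): Loose strip of brown handle wood, 30 (x) x 300 (y) x 36 (z) mm, about 0.22 kg, lying on the bed within 3 mm of the fence, its upper 24 mm above the fence. The point is its centre, half-way up (68 mm over the bench); axes as the block's, -y the outer end. At the start 10 to 110 mm overhang the right-hand end; beyond 150 mm it tips unless held down.
- tape (a point): Centre of the band of pale masking tape round the strip: 18 mm wide along the strip, with a pencilled cut line in its middle; 15 mm from the strip's centre towards the inner (+y) end, that is 165 mm from the outer end and 135 mm from the inner end. Same height and axes as strip_center.
- counter: Bench counter, fixed: grey cast case 56 (x) x 50 (y) mm, 47 mm high, on an 86 x 74 mm steel foot, with number wheels in a window towards the robot (own -x), a black reset knob on its left side (+y) and the count lever on its right side (-y). Origin: centre of the underside. Place and yaw vary.
- lever_pad (a point): Middle of the top face of the black thumb pad (26 x 20 mm) on the count lever. The lever's level shaft (along own y) is 34 mm above the bench at the counter's own x +6, y -33 mm; the lever points to own -x, the pad 72 mm out. At rest it rises 0.60 rad (pad 81 mm above the bench); at the stop it dips 0.10 rad (pad 35 mm above the bench, 17 mm further to -x).
- counter_lever (a joint): Angle of the counter's lever, rad: 0 at rest (up), grows as the pad is pressed down, 0.70 at the stop. A spring returns it: about 2 N at the pad at rest, about 6 N at the stop.
- handle_blank: Bystander: sawn handle blank, 25 x 132 x 25 mm, loose on the bench in front of the sawing block.
- handle_blank_b: Bystander: a second such blank beside it.

How it is judged:
By the outcome, as a careful person would: the job done as asked, in the order asked, and still so for the second after the job is handed in, while the arm keeps its last pose, push and grip.
It also fails if it takes over 48 s, if anything falls off the work surface, if the arm or the gripper's body presses on something with over 40 N, if the wrist force passes 120 N, or if a joint passes its speed limit or range.

### The arm

A 7-joint arm with a two-finger parallel gripper is mounted at the origin on a cart in front of the work surface, level with it; the furniture and walls round the work are solid. World frame = base frame: x ahead of the robot, y to its left, z up, the work surface at z = 0. Lengths are in mm, angles in rad, forces in N, time in s.
With the tool pointing down it reaches from about 425 to 875 mm from the base axis. Payload 4.7 kg.
Tool frame: the origin (TCP) lies midway between the tips of the shut fingers; the grasp point (between the pads) lies 19 mm behind it; z points along the fingers, y is the line along which they close (so a half turn about z gives the same grasp; the last joint's range is limited). The gripper opens to 87 mm and grips with 3 to 60 N. Pads are 19 mm wide; open, the fingers measure 117 mm over their backs; the gripper's body (75 mm by 190 mm) begins 51 mm behind the grasp point.
Start: joints at [-1.141, 0.321, -0.07, 1.45, 0.023, 1.371, -0.057], TCP at [262.578, 594.625, 222.587] pointing down, gripper open.
Joint ranges: [-2.86, 2.86], [-0.3, 2.09], [-1.38, 1.24], [0.06, 2.45], [-1.56, 4.7], [0.09, 2.05], [-2.69, 2.69]. Speed limits (rad/s): [2.57, 2.57, 3.14, 3.14, 3.14, 3.14, 3.14].

### API

Orientations are given as a 3x3 rotation matrix whose columns are the frame's x, y, z axes.
In Python, from bench import robot gives the robot as it stands.
- The arm moves only by the tool apply_moves, never from a script. Its argument "commands" is a list of rows, each an object of numbers: "claw": the closure in counts, from 0 (fully open) to 255 (shut); "x", "y", "z": the shift along the tool's x, y, z in m; "rx", "ry", "rz": the turn, a rotation vector about the tool's x, y, z in degrees. A call has 1 to 12 rows; each row shifts and turns the commanded pose from where the row before left it, along the tool's axes as they then stand; what a row does not reach is not made up. A row lasts 1/10 s, in which the tool goes at most 50 mm and 8.59 degrees, less where a joint would pass 70% of its speed; a pose out of reach is approached as far as the arm can. A call with a gripper value outside its range is refused whole. The fingers move at their own pace and stop on an object; the grip force is fixed at half the most. Time passes only in rows, so rows that do not move let the fingers close. It gives the time, the measured TCP pose, the force, the opening and the grip force at its end, in the units of the state.
- robot.state(): the state, without advancing time (a new reading comes with each control period).
- robot.get_image(name): name is "side" or "top"; returns the picture (480x640x3 uint8, red, green, blue); there is no depth.
- robot.camera_params(name): a dict with "fx", "fy", "cx", "cy" (pixels), "R" (3x3) and "t" (3): a world point X has camera coordinates R X + t. Camera axes: x right, y down, z forward; pixel columns grow to the right and rows downward; lengths in mm; the calibration is good to about 2 mm. A picture is of the moment at which its call begins. camera_params takes no time and is no camera call.
- robot.job_done(): hands the job in; it is judged then, once.
The state is a dict: "time_s": time; "joint_pos": joint angles; "joint_velocities": joint speeds; "tau": joint torques, N m; "tool_pos": TCP position; "ee_rot": TCP orientation; "force": force on the tool from outside, world axes, zero at the start; "wrist_torque": the same for the moment, N m; "gripper_width": finger opening in mm; "finger_force": force on a finger pad.
Only numpy, scipy, OpenCV 4.12 (cv2) and the standard library are available. Lean on these libraries where they do the work, as an engineer would, in place of code of your own. Each camera call takes 0.05 s, during which the arm holds its last target. There are 200 camera calls.

## Working session

There is one attempt and no reset: what is moved stays moved. The work goes in short steps, Python scripts to look and compute and a tool call to move; the robot and the scene stay as the last step left them, time stands still between calls to the robot, and variables do not carry over. Pictures are saved under pics/ and viewed, at most 10 in all, crops included, and the job is handed in when it is done.

Besides the shell and the picture viewer there is one more tool, called after "Request:" as name(argument=value, ...) on one line, values as JSON. apply_moves: Moves the arm, as the interface text tells. Its arguments: {"type":"object","properties":{"commands":{"type":"array"}},"required":["commands"]}

```bash
mkdir -p pics; ls; python3 - <<'E'
from bench import robot
import cv2
for n in("top","side"):
    cv2.imwrite(f"pics/{n}0.png",robot.get_image(n)[:,:,::-1])
    p=robot.camera_params(n);print(n,p)
s=robot.state();print(s)
E
```

```text
pics
top {'fx': 520.6263507885394, 'fy': 520.6263507885394, 'cx': 317.6227167244663, 'cy': 238.18607334991935, 'R': array([[ 0.01122726, -0.99958993,  0.02634247],
       [-0.99207922, -0.01443132, -0.12478205],
       [ 0.12511104, -0.02473285, -0.99183442]]), 't': array([-158.04379592,  474.56618013,  873.60566406])}
side {'fx': 457.634343391801, 'fy': 457.634343391801, 'cx': 313.12602000985703, 'cy': 242.6002814021446, 'R': array([[-0.9903736 ,  0.1377512 ,  0.01359176],
       [ 0.08972011,  0.71360338, -0.69478092],
       [-0.10540603, -0.68687323, -0.719093  ]]), 't': array([520.20082964, 130.42589583, 861.1117951 ])}
{'time_s': 0.1, 'joint_pos': array([-1.14089305,  0.32175709, -0.0700611 ,  1.45153735,  0.02262191,
        1.37079417, -0.05689695]), 'joint_velocities': array([-7.40555564e-04, -2.01078287e-03,  8.23763890e-05, -4.03677937e-03,
       -1.47343702e-04, -2.58015350e-04, -7.52158422e-04]), 'tau': array([-2.07384928e-04, -4.92572308e+01, -4.05527288e-01, -3.13397706e+01,
       -6.41373731e-02,  3.95289296e-02,  5.98193606e-05]), 'tool_pos': array([262.4196361 , 594.14139391, 221.57322686]), 'ee_rot': array([[-9.14797241e-01,  4.03912953e-01, -5.78218709e-04],
       [ 4.03913349e-01,  9.14795834e-01, -1.60907921e-03],
       [-1.20975869e-04, -1.70553148e-03, -9.99998538e-01]]), 'force': array([-0.25227863,  0.01006016,  0.79574989]), 'wrist_torque': array([ 0.01945706,  0.01714719, -0.02345063]), 'finger_force': 0.0, 'gripper_width': 87.13982096321594}
```

View pics/top0.png

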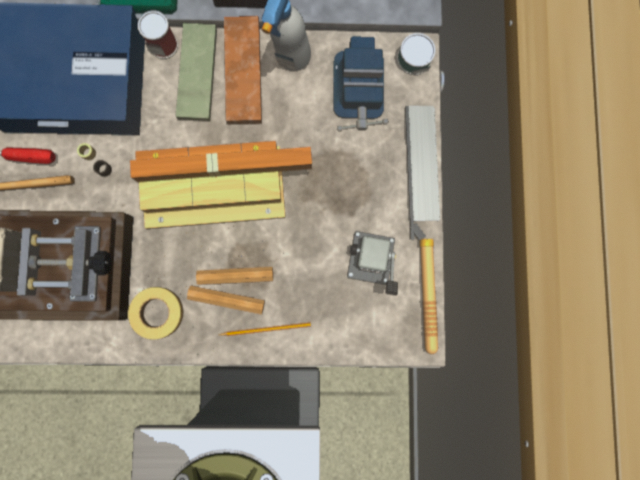

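View pics/side0.png

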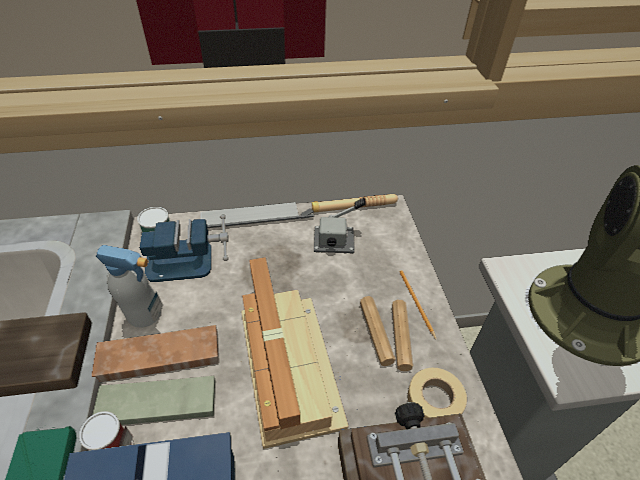

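The top view shows the strip at about (132..312, 160) with tape at (212,162), and the block's right end at x≈280. The counter is at about (375,253) with its pad at about (390,288). The side view shows the pad near (362,203). I'll enlarge these areas.

```bash
python3 - <<'E'
import cv2
t=cv2.imread("pics/top0.png");s=cv2.imread("pics/side0.png")
cv2.imwrite("pics/c1.png",cv2.resize(t[130:235,125:325],None,fx=4,fy=4,interpolation=cv2.INTER_CUBIC))
a=cv2.resize(t[220:310,330:420],(540,540)[:2],interpolation=cv2.INTER_CUBIC)[:540,:390*1]
a=cv2.resize(t[225:305,335:415],(400,400),interpolation=cv2.INTER_CUBIC)
b=cv2.resize(s[185:265,300:380],(400,400),interpolation=cv2.INTER_CUBIC)
cv2.imwrite("pics/c2.png",cv2.hconcat([a,b]))
cv2.imwrite("pics/c3.png",cv2.resize(s[250:450,220:360],None,fx=3,fy=3,interpolation=cv2.INTER_CUBIC))
E
```

```text
(no output)
```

View pics/c1.png

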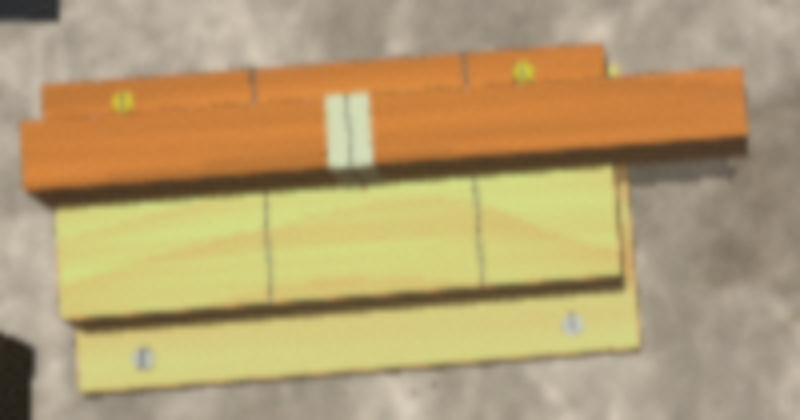

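View pics/c2.png

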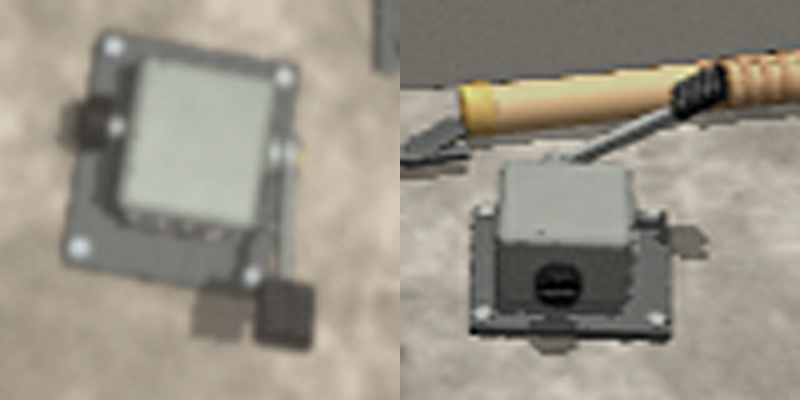

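View pics/c3.png

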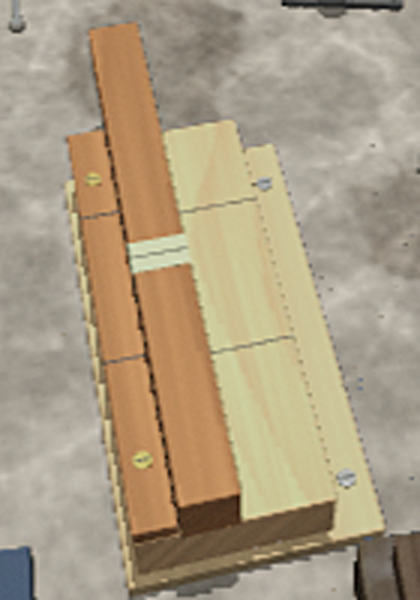

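The crops give the following:
- **Strip:** the top corners and tape are sharp in both views. In c1 the tape is at (350,130).
- **Bed:** the front right corner is at (621,277).
- **Counter:** the case top and the pad (285,315) can be read in c2.

I'll fit the poses with both cameras.

```bash
cat > fit.py <<'E'
from bench import robot
import numpy as np
from scipy.optimize import least_squares
P={n:robot.camera_params(n) for n in("top","side")}
def proj(n,X):
    p=P[n];c=np.asarray(X)@p["R"].T+p["t"]
    return np.c_[p["fx"]*c[:,0]/c[:,2]+p["cx"],p["fy"]*c[:,1]/c[:,2]+p["cy"]]
def un(q,f,ox,oy): return (np.array(q,float)+.5)/f-.5+[ox,oy]
def place(x,y,a,L):
    L=np.asarray(L,float);c,s=np.cos(a),np.sin(a)
    return np.c_[x+c*L[:,0]-s*L[:,1],y+s*L[:,0]+c*L[:,1],L[:,2]]
E
cat > m1.py <<'E'
from fit import *
T=un([(742,70),(22,122),(747,137),(30,188),(325,95),(370,93),(330,168),(373,167),(621,277),(62,320),(603,44),(44,86)],4,125,130)
S=un([(90,30),(138,22),(178,505),(240,492),(128,240),(187,233),(131,272),(189,262),(235,122),(333,500),(67,138),(132,540)],3,220,250)
def LT(s,d): return [(d+15,s-150,86),(d+15,s+150,86),(d-15,s-150,86),(d-15,s+150,86),(d+15,s+24,86),(d+15,s+6,86),(d-15,s+24,86),(d-15,s+6,86),(-50,-120,50),(-50,120,50),(50,-120,62),(50,120,62)]
def LS(s,d): return [(d+15,s-150,86),(d-15,s-150,86),(d+15,s+150,86),(d-15,s+150,86),(d+15,s+6,86),(d-15,s+6,86),(d+15,s+24,86),(d-15,s+24,86),(-50,-120,50),(-50,120,50),(50,-120,62),(50,120,62)]
for use in("t","ts"):
    def r(v):
        e=[proj("top",place(*v[:3],LT(v[3],v[4])))-T]
        if 's' in use:e.append(proj("side",place(*v[:3],LS(v[3],v[4])))-S)
        return np.concatenate(e).ravel()
    f=least_squares(r,[600,100,0,-40,12],loss="soft_l1",x_scale=[10,10,.1,10,10])
    print("block",f.x.round(4),np.abs(r(f.x)).mean()); 
print(r(f.x).reshape(-1,2).round(1).tolist())
CT=un([(145,60),(275,85),(255,228),(122,205)],5,335,225);PT=un([(285,315)],5,335,225);PS=un([(300,90)],5,300,185)
CS=un([(103,165),(230,160),(235,240),(97,240)],5,300,185)
c=np.cos(.6);pad=[(6-72*c,-33,81)]
LC=[(28,25,47),(28,-25,47),(-28,-25,47),(-28,25,47)]
LCS=[(28,25,47)]
def rc(v): return np.concatenate([proj("top",place(*v,LC))-CT,proj("top",place(*v,pad))-PT,proj("side",place(*v,pad))-PS]).ravel()
f=least_squares(rc,[450,-200,0],loss="soft_l1",x_scale=[10,10,.1]);print("counter",f.x,rc(f.x).reshape(-1,2).round(1).tolist())
print("pad up",place(*f.x,pad),"down",place(*f.x,[(pad[0][0]-17,-33,35)]))
E
python3 m1.py
```

```text
block [ 5.79580e+02  3.71038e+01  9.35000e-02 -2.77586e+01  1.29160e+01] 0.4726724791899078
block [ 5.802152e+02  3.882060e+01  9.180000e-02 -2.891650e+01  1.249110e+01] 0.6051056501135802
[[0.3, -0.7], [-1.0, -0.9], [0.5, 0.0], [-2.3, 0.3], [-0.0, 0.5], [-0.4, 0.2], [-0.3, -0.2], [-0.1, -0.7], [-0.4, -0.0], [-1.6, -0.4], [-0.3, -0.3], [-1.6, -0.9], [-0.4, -1.0], [0.0, -1.0], [-0.3, 0.1], [0.5, -0.4], [0.2, 0.7], [-0.8, -0.5], [0.9, -0.3], [0.6, -0.6], [0.1, -1.5], [1.5, -0.3], [0.1, -1.3], [-0.3, -1.6]]
counter [ 4.49673853e+02 -2.49034969e+02 -1.82334848e-01] [[-0.5, -1.9], [2.1, -1.2], [0.4, 2.2], [-1.8, 1.1], [-0.3, -0.2], [0.1, -0.9]]
pad up [[ 391.15153575 -271.80072653   81.        ]] down [[ 374.43334468 -268.71818099   35.        ]]
```

Request:
apply_moves(commands=[{"rz":8.5,"claw":255},{"rz":8.5,"claw":255},{"rz":8.5,"claw":255},{"rz":8.5,"claw":255},{"rz":8.5,"claw":255},{"rz":8.5,"claw":255},{"rz":8.5,"claw":255},{"rz":8.5,"claw":255},{"rz":8.5,"claw":255}])

```text
schema error: expected keys claw, x, y, z, rx, ry, rz
```

Request:
apply_moves(commands=[{"x":-0.032,"y":0.037,"claw":255},{"x":-0.032,"y":0.037,"claw":255},{"x":-0.032,"y":0.037,"claw":255},{"x":-0.032,"y":0.037,"claw":255},{"x":-0.032,"y":0.037,"claw":255},{"x":-0.032,"y":0.037,"claw":255},{"x":-0.032,"y":0.037,"claw":255},{"x":-0.032,"y":0.037,"claw":255},{"x":-0.032,"y":0.037,"claw":255},{"claw":255}])

```text
schema error: expected keys claw, x, y, z, rx, ry, rz
```

All keys are required.

Request:
apply_moves(commands=[{"x":0,"y":0,"z":0,"rx":0,"ry":0,"rz":8.5,"claw":255},{"x":0,"y":0,"z":0,"rx":0,"ry":0,"rz":8.5,"claw":255},{"x":0,"y":0,"z":0,"rx":0,"ry":0,"rz":8.5,"claw":255},{"x":0,"y":0,"z":0,"rx":0,"ry":0,"rz":8.5,"claw":255},{"x":0,"y":0,"z":0,"rx":0,"ry":0,"rz":8.5,"claw":255},{"x":0,"y":0,"z":0,"rx":0,"ry":0,"rz":8.5,"claw":255},{"x":0,"y":0,"z":0,"rx":0,"ry":0,"rz":8.5,"claw":255},{"x":0,"y":0,"z":0,"rx":0,"ry":0,"rz":8.5,"claw":255},{"x":0,"y":0,"z":0,"rx":0,"ry":0,"rz":8.5,"claw":255},{"x":0,"y":0,"z":0,"rx":0,"ry":0,"rz":0,"claw":255}])

```text
time_s: 1.1
tool_pos: [262.5, 594.3, 222.0]
ee_rot: [[0.18, 0.984, -0.0], [0.984, -0.18, -0.001], [-0.001, 0.0, -1.0]]
force: [-1.2, -0.8, -0.4]
gripper_width: 15.1
finger_force: 0.0
```

Request:
apply_moves(commands=[{"x":-0.032,"y":0.037,"z":0,"rx":0,"ry":0,"rz":0,"claw":255},{"x":-0.032,"y":0.037,"z":0,"rx":0,"ry":0,"rz":0,"claw":255},{"x":-0.032,"y":0.037,"z":0,"rx":0,"ry":0,"rz":0,"claw":255},{"x":-0.032,"y":0.037,"z":0,"rx":0,"ry":0,"rz":0,"claw":255},{"x":-0.032,"y":0.037,"z":0,"rx":0,"ry":0,"rz":0,"claw":255},{"x":-0.032,"y":0.037,"z":0,"rx":0,"ry":0,"rz":0,"claw":255},{"x":-0.032,"y":0.037,"z":0,"rx":0,"ry":0,"rz":0,"claw":255},{"x":-0.032,"y":0.037,"z":0,"rx":0,"ry":0,"rz":0,"claw":255},{"x":-0.032,"y":0.037,"z":0,"rx":0,"ry":0,"rz":0,"claw":255},{"x":0,"y":0,"z":0,"rx":0,"ry":0,"rz":0,"claw":255}])

```text
time_s: 2.1
tool_pos: [543.4, 242.4, 222.7]
ee_rot: [[0.188, 0.982, 0.003], [0.982, -0.188, -0.004], [-0.004, 0.004, -1.0]]
force: [-0.8, -0.2, -0.2]
gripper_width: 0.4
finger_force: 0.0
```

Request:
apply_moves(commands=[{"x":-0.045,"y":0.008,"z":0,"rx":0,"ry":0,"rz":0,"claw":255},{"x":-0.045,"y":0.008,"z":0,"rx":0,"ry":0,"rz":0,"claw":255},{"x":-0.045,"y":0.008,"z":0,"rx":0,"ry":0,"rz":0,"claw":255},{"x":-0.045,"y":0.008,"z":0,"rx":0,"ry":0,"rz":0,"claw":255},{"x":-0.045,"y":0.008,"z":0,"rx":0,"ry":0,"rz":0,"claw":255},{"x":-0.045,"y":0.008,"z":0,"rx":0,"ry":0,"rz":0,"claw":255},{"x":-0.045,"y":0.008,"z":0,"rx":0,"ry":0,"rz":0,"claw":255},{"x":-0.045,"y":0.008,"z":0,"rx":0,"ry":0,"rz":0,"claw":255},{"x":0,"y":0,"z":0,"rx":0,"ry":0,"rz":0,"claw":255}])

```text
time_s: 3.0
tool_pos: [535.6, -122.5, 223.0]
ee_rot: [[0.187, 0.982, 0.0], [0.982, -0.187, -0.004], [-0.004, 0.001, -1.0]]
force: [0.3, -0.1, 0.9]
gripper_width: 0.3
finger_force: 0.0
```

Request:
apply_moves(commands=[{"x":-0.035,"y":-0.023,"z":0.01,"rx":0,"ry":0,"rz":0,"claw":255},{"x":-0.035,"y":-0.023,"z":0.01,"rx":0,"ry":0,"rz":0,"claw":255},{"x":-0.035,"y":-0.023,"z":0.01,"rx":0,"ry":0,"rz":0,"claw":255},{"x":-0.035,"y":-0.023,"z":0.01,"rx":0,"ry":0,"rz":0,"claw":255},{"x":-0.035,"y":-0.023,"z":0.01,"rx":0,"ry":0,"rz":0,"claw":255},{"x":0,"y":0,"z":0.03,"rx":0,"ry":0,"rz":0,"claw":255},{"x":0,"y":0,"z":0.03,"rx":0,"ry":0,"rz":0,"claw":255},{"x":0,"y":0,"z":0,"rx":0,"ry":0,"rz":0,"claw":255}])

```text
time_s: 3.8
tool_pos: [389.7, -263.8, 109.4]
ee_rot: [[0.177, 0.984, -0.007], [0.984, -0.177, 0.002], [0.001, -0.007, -1.0]]
force: [-0.4, 0.4, 0.3]
gripper_width: 0.4
finger_force: 0.0
```

```bash
python3 - <<'E'
from fit import *
import cv2
s=robot.state();print(s["tool_pos"],s["joint_pos"].round(2),s["force"])
a=robot.get_image("top")[215:315,325:425,::-1];b=robot.get_image("side")[165:265,300:400,::-1]
print(proj("top",[s["tool_pos"]]),proj("side",[s["tool_pos"]]))
cv2.imwrite("pics/d1.png",cv2.resize(cv2.hconcat([a,b]),None,fx=4,fy=4,interpolation=cv2.INTER_CUBIC))
E
```

```text
[ 389.72591755 -263.76295463  109.44147083] [-0.26  0.02  0.81  2.04 -0.02  1.09  0.39] [-0.39237332  0.37172035  0.32257097]
[[389.2549758  287.73757973]] [[362.42642012 193.55415784]]
```

View pics/d1.png

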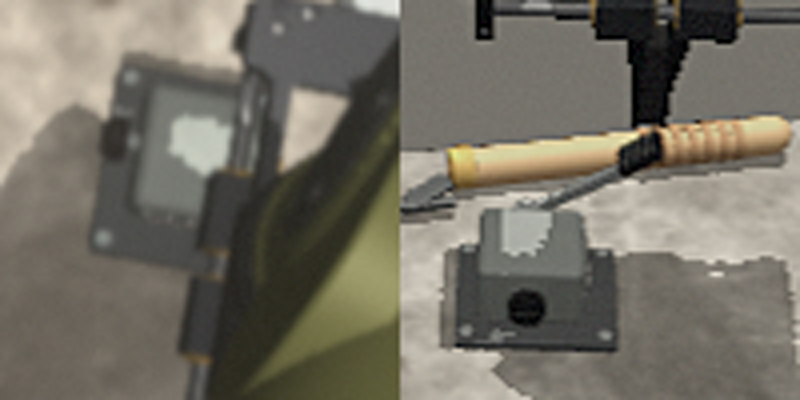

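The fingertips hover over the pad, with the tip at about (245,120) and the pad at (240,152) in the side crop. I'll shift 8 mm and press along the arc.

Request:
apply_moves(commands=[{"x":-0.008,"y":-0.001,"z":0.01,"rx":0,"ry":0,"rz":0,"claw":255},{"x":0,"y":0,"z":0.01,"rx":0,"ry":0,"rz":0,"claw":255},{"x":0,"y":-0.002,"z":0.01,"rx":0,"ry":0,"rz":0,"claw":255},{"x":0,"y":-0.002,"z":0.01,"rx":0,"ry":0,"rz":0,"claw":255},{"x":0,"y":-0.002,"z":0.01,"rx":0,"ry":0,"rz":0,"claw":255},{"x":0,"y":-0.002,"z":0.01,"rx":0,"ry":0,"rz":0,"claw":255},{"x":0,"y":-0.002,"z":0.005,"rx":0,"ry":0,"rz":0,"claw":255},{"x":0,"y":-0.002,"z":0,"rx":0,"ry":0,"rz":0,"claw":255}])

```text
time_s: 4.7
tool_pos: [379.3, -271.3, 47.4]
ee_rot: [[0.179, 0.984, 0.002], [0.984, -0.179, -0.001], [-0.001, 0.002, -1.0]]
force: [2.8, -0.3, 4.1]
gripper_width: 0.4
finger_force: 2.1
```

Request:
apply_moves(commands=[{"x":0,"y":-0.002,"z":0.004,"rx":0,"ry":0,"rz":0,"claw":255},{"x":0,"y":-0.002,"z":0.004,"rx":0,"ry":0,"rz":0,"claw":255},{"x":0,"y":0,"z":0.004,"rx":0,"ry":0,"rz":0,"claw":255},{"x":0,"y":0,"z":0.001,"rx":0,"ry":0,"rz":0,"claw":255},{"x":0,"y":0,"z":0,"rx":0,"ry":0,"rz":0,"claw":255}])

```text
time_s: 5.2
tool_pos: [375.5, -270.9, 35.5]
ee_rot: [[0.179, 0.984, 0.002], [0.984, -0.179, -0.0], [-0.0, 0.002, -1.0]]
force: [1.7, -0.2, 9.5]
gripper_width: 0.6
finger_force: 4.6
```

Contact at the stop is starting, since 9.5 N exceeds the 6 N spring force. I'll press a little further to confirm it.

Request:
apply_moves(commands=[{"x":0,"y":0,"z":0.003,"rx":0,"ry":0,"rz":0,"claw":255},{"x":0,"y":0,"z":0.002,"rx":0,"ry":0,"rz":0,"claw":255},{"x":0,"y":0,"z":0,"rx":0,"ry":0,"rz":0,"claw":255}])

```text
time_s: 5.5
tool_pos: [375.6, -271.2, 33.7]
ee_rot: [[0.18, 0.984, 0.001], [0.984, -0.18, 0.003], [0.003, 0.001, -1.0]]
force: [-11.1, 7.8, 46.5]
gripper_width: 0.7
finger_force: 23.8
```

It hit the stop firmly. Now I'll release along the arc and lift.

Request:
apply_moves(commands=[{"x":0,"y":0.002,"z":-0.01,"rx":0,"ry":0,"rz":0,"claw":255},{"x":0,"y":0.003,"z":-0.015,"rx":0,"ry":0,"rz":0,"claw":255},{"x":0,"y":0.003,"z":-0.015,"rx":0,"ry":0,"rz":0,"claw":255},{"x":0,"y":0.002,"z":-0.02,"rx":0,"ry":0,"rz":0,"claw":255},{"x":0,"y":0,"z":-0.04,"rx":0,"ry":0,"rz":0,"claw":255},{"x":0,"y":0,"z":-0.045,"rx":0,"ry":0,"rz":0,"claw":255},{"x":0,"y":0,"z":-0.045,"rx":0,"ry":0,"rz":0,"claw":255},{"x":0,"y":0,"z":0,"rx":0,"ry":0,"rz":-8,"claw":0},{"x":0,"y":0,"z":0,"rx":0,"ry":0,"rz":-7.6,"claw":0},{"x":0,"y":0,"z":0,"rx":0,"ry":0,"rz":0,"claw":0}])

```text
time_s: 6.5
tool_pos: [383.1, -271.9, 218.8]
ee_rot: [[-0.092, 0.996, -0.002], [0.996, 0.092, 0.001], [0.001, -0.002, -1.0]]
force: [-1.1, 0.0, -0.6]
gripper_width: 16.4
finger_force: 0.0
```

```bash
python3 - <<'E'
from fit import *
import cv2
s=robot.state();R=s["ee_rot"];print(s["tool_pos"],R.round(3))
x,y,a,S,d=580.2,38.8,.0918,-28.9,12.5
g=place(x,y,a,[(d,S+94,200)])[0];print("grasp",g,"tool delta",R.T@(g-s["tool_pos"]), "angle err deg",np.degrees(a-np.arctan2(R[1,1],R[0,1])))
cv2.imwrite("pics/e1.png",cv2.resize(robot.get_image("side")[150:350,220:420,::-1],None,fx=3,fy=3))
E
```

```text
[ 383.10368131 -271.93868322  218.82228118] [[-0.092  0.996 -0.002]
 [ 0.996  0.092  0.001]
 [ 0.001 -0.002 -1.   ]]
grasp [586.67957698 104.77177489 200.        ] tool delta [356.29590549 237.50117274  18.83118409] angle err deg -0.03508161737540985
```

View pics/e1.png

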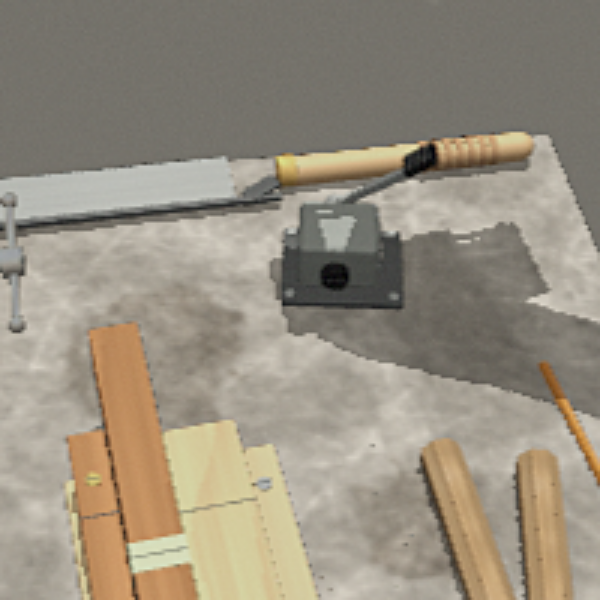

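The lever has sprung back, with the pad at its original place (420,158). Next I go to the strip, with the gripper opening on the way.

Request:
apply_moves(commands=[{"x":0.035,"y":0.027,"z":0,"rx":0,"ry":0,"rz":0,"claw":0},{"x":0.04,"y":0.027,"z":0,"rx":0,"ry":0,"rz":0,"claw":0},{"x":0.04,"y":0.027,"z":0,"rx":0,"ry":0,"rz":0,"claw":0},{"x":0.04,"y":0.026,"z":0,"rx":0,"ry":0,"rz":0,"claw":0},{"x":0.04,"y":0.026,"z":0,"rx":0,"ry":0,"rz":0,"claw":0},{"x":0.04,"y":0.026,"z":0,"rx":0,"ry":0,"rz":0,"claw":0},{"x":0.04,"y":0.026,"z":0,"rx":0,"ry":0,"rz":0,"claw":0},{"x":0.04,"y":0.026,"z":0,"rx":0,"ry":0,"rz":0,"claw":0},{"x":0.04,"y":0.026,"z":0,"rx":0,"ry":0,"rz":0,"claw":0},{"x":0,"y":0,"z":0.04,"rx":0,"ry":0,"rz":0,"claw":0},{"x":0,"y":0,"z":0.04,"rx":0,"ry":0,"rz":0,"claw":0},{"x":0,"y":0,"z":0,"rx":0,"ry":0,"rz":0,"claw":0}])

```text
time_s: 7.75
tool_pos: [582.5, 102.2, 132.6]
ee_rot: [[-0.09, 0.996, -0.013], [0.996, 0.09, -0.005], [-0.003, -0.013, -1.0]]
force: [-0.8, -0.3, 0.6]
gripper_width: 87.0
finger_force: 0.0
```

```bash
python3 - <<'E'
from fit import *
import cv2
s=robot.state();R=s["ee_rot"];print(s["tool_pos"],s["gripper_width"])
g=place(580.2,38.8,.0918,[(12.5,65,67)])[0];print("tool delta",R.T@(g-s["tool_pos"]), R.T@s["force"],"ang",np.degrees(np.arctan2(R[1,1],R[0,1])))
E
```

```text
[582.45158723 102.24833169 132.62912563] 87.02610600884427
tool delta [ 2.252009    5.31558128 65.556722  ] [-0.25703774 -0.8012211  -0.62949808] ang 5.154118576620831
```

Request:
apply_moves(commands=[{"x":0.002,"y":0.004,"z":0.02,"rx":0,"ry":0,"rz":0,"claw":0},{"x":0,"y":0,"z":0.02,"rx":0,"ry":0,"rz":0,"claw":0},{"x":0,"y":0,"z":0.015,"rx":0,"ry":0,"rz":0,"claw":0},{"x":0,"y":0,"z":0,"rx":0,"ry":0,"rz":0,"claw":0},{"x":0,"y":0,"z":0,"rx":0,"ry":0,"rz":0,"claw":0}])

```text
time_s: 8.25
tool_pos: [591.8, 105.2, 85.5]
ee_rot: [[-0.091, 0.996, 0.001], [0.996, 0.091, 0.0], [0.0, 0.001, -1.0]]
force: [-0.8, 0.0, 0.2]
gripper_width: 86.9
finger_force: 0.0
```

Request:
apply_moves(commands=[{"x":0,"y":-0.005,"z":0.009,"rx":0,"ry":0,"rz":0,"claw":0},{"x":0,"y":0,"z":0.008,"rx":0,"ry":0,"rz":0,"claw":0},{"x":0,"y":0,"z":0,"rx":0,"ry":0,"rz":0,"claw":0},{"x":0,"y":0,"z":0,"rx":0,"ry":0,"rz":0,"claw":0}])

```text
time_s: 8.65
tool_pos: [586.2, 105.0, 67.5]
ee_rot: [[-0.092, 0.996, -0.0], [0.996, 0.092, 0.0], [0.0, -0.0, -1.0]]
force: [0.7, -0.3, 0.2]
gripper_width: 86.7
finger_force: 0.0
```

Well placed (target 586.6, 104.8). Now close on the strip.

Request:
apply_moves(commands=[{"x":0,"y":0,"z":0,"rx":0,"ry":0,"rz":0,"claw":140},{"x":0,"y":0,"z":0,"rx":0,"ry":0,"rz":0,"claw":140},{"x":0,"y":0,"z":0,"rx":0,"ry":0,"rz":0,"claw":140},{"x":0,"y":0,"z":0,"rx":0,"ry":0,"rz":0,"claw":140},{"x":0,"y":0,"z":0,"rx":0,"ry":0,"rz":0,"claw":140},{"x":0,"y":0,"z":0,"rx":0,"ry":0,"rz":0,"claw":255},{"x":0,"y":0,"z":0,"rx":0,"ry":0,"rz":0,"claw":255},{"x":0,"y":0,"z":0,"rx":0,"ry":0,"rz":0,"claw":255},{"x":0,"y":0,"z":0,"rx":0,"ry":0,"rz":0,"claw":255},{"x":0,"y":0,"z":0,"rx":0,"ry":0,"rz":0,"claw":255}])

```text
time_s: 9.65
tool_pos: [586.4, 105.0, 67.6]
ee_rot: [[-0.092, 0.996, 0.0], [0.996, 0.092, 0.0], [0.0, 0.0, -1.0]]
force: [0.7, -0.3, -0.3]
gripper_width: 29.5
finger_force: 30.0
```

Request:
apply_moves(commands=[{"x":0,"y":0,"z":0.0005,"rx":0,"ry":0,"rz":0,"claw":255},{"x":-0.005,"y":0,"z":0,"rx":0,"ry":0,"rz":0,"claw":255},{"x":-0.01,"y":0,"z":0,"rx":0,"ry":0,"rz":0,"claw":255},{"x":-0.01,"y":0,"z":0,"rx":0,"ry":0,"rz":0,"claw":255},{"x":-0.01,"y":0,"z":0,"rx":0,"ry":0,"rz":0,"claw":255},{"x":-0.005,"y":0,"z":0,"rx":0,"ry":0,"rz":0,"claw":255},{"x":0,"y":0,"z":0,"rx":0,"ry":0,"rz":0,"claw":255}])

```text
time_s: 10.35
tool_pos: [590.6, 62.8, 67.5]
ee_rot: [[-0.09, 0.996, 0.001], [0.996, 0.09, -0.001], [-0.001, 0.001, -1.0]]
force: [0.8, -0.4, 6.2]
gripper_width: 29.6
finger_force: 30.0
```

Request:
apply_moves(commands=[{"x":-0.01,"y":0,"z":0.0002,"rx":0,"ry":0,"rz":0,"claw":255},{"x":-0.01,"y":0,"z":0,"rx":0,"ry":0,"rz":0,"claw":255},{"x":-0.01,"y":0,"z":0,"rx":0,"ry":0,"rz":0,"claw":255},{"x":-0.01,"y":0,"z":0,"rx":0,"ry":0,"rz":0,"claw":255},{"x":-0.01,"y":0,"z":0,"rx":0,"ry":0,"rz":0,"claw":255},{"x":-0.01,"y":0,"z":0,"rx":0,"ry":0,"rz":0,"claw":255},{"x":0,"y":0,"z":0,"rx":0,"ry":0,"rz":0,"claw":255},{"x":0,"y":0,"z":0,"rx":0,"ry":0,"rz":0,"claw":255}])

```text
time_s: 11.15
tool_pos: [596.2, 3.3, 67.6]
ee_rot: [[-0.09, 0.996, 0.001], [0.996, 0.09, -0.002], [-0.002, 0.001, -1.0]]
force: [-0.4, -0.7, 7.3]
gripper_width: 29.5
finger_force: 30.0
```

```bash
python3 - <<'E'
from fit import *
import cv2
s=robot.state();a=.0918
rel=s["tool_pos"]-[586.4,105.0,0];print("travel own x,y",rel[0]*np.cos(a)+rel[1]*np.sin(a),-rel[0]*np.sin(a)+rel[1]*np.cos(a),s["force"])
a=robot.get_image("top")[130:230,235:335,::-1];b=robot.get_image("side")[230:330,220:320,::-1]
cv2.imwrite("pics/f1.png",cv2.resize(cv2.hconcat([a,b]),None,fx=4,fy=4,interpolation=cv2.INTER_CUBIC))
E
```

```text
travel own x,y 0.4235312576077277 -102.19963939559595 [-0.39423546 -0.68009937  7.25085606]
```

View pics/f1.png

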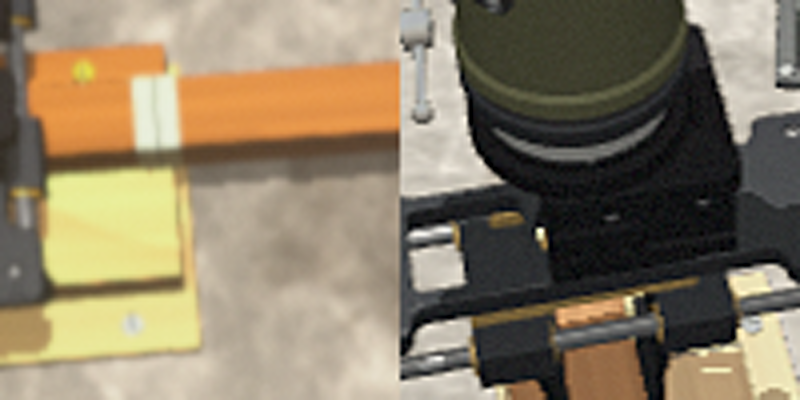

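In the top crop, the tape's inner edge runs (131,78)–(138,150) and its outer edge (178,74)–(182,148). The bed end runs (177,168)–(183,278). I'll convert those.

```bash
python3 - <<'E'
from fit import *
p=P["top"]
def back(q,z):
    r=p["R"].T@[(q[0]-p["cx"])/p["fx"],(q[1]-p["cy"])/p["fy"],1];c=-p["R"].T@p["t"]
    X=c+r*(z-c[2])/r[2];d=X[:2]-[580.2,38.8];a=.0918
    return np.array([d[0]*np.cos(a)+d[1]*np.sin(a),-d[0]*np.sin(a)+d[1]*np.cos(a)]).round(1)
for q,z in [((131,78),86),((138,150),86),((178,74),86),((182,148),86),((177,168),50),((183,278),50),((166,46),62)]:print(z,back(un([q],4,235,130)[0],z))
E
```

```text
86 [  28.1 -107. ]
86 [  -2.8 -107.8]
86 [  28.4 -126.6]
86 [  -3.2 -126. ]
50 [  -2.2 -122.3]
50 [ -50.6 -121.4]
62 [  48.5 -121.8]
```

Request:
apply_moves(commands=[{"x":-0.007,"y":0,"z":0,"rx":0,"ry":0,"rz":0,"claw":255},{"x":-0.007,"y":0,"z":0,"rx":0,"ry":0,"rz":0,"claw":255},{"x":-0.004,"y":0,"z":0,"rx":0,"ry":0,"rz":0,"claw":255},{"x":0,"y":0,"z":0.0003,"rx":0,"ry":0,"rz":0,"claw":255},{"x":0,"y":0,"z":0,"rx":0,"ry":0,"rz":0,"claw":255},{"x":0,"y":0,"z":0,"rx":0,"ry":0,"rz":0,"claw":255},{"x":0,"y":0,"z":0,"rx":0,"ry":0,"rz":0,"claw":255}])

```text
time_s: 11.95
tool_pos: [597.8, -13.0, 67.6]
ee_rot: [[-0.092, 0.996, 0.001], [0.996, 0.092, 0.0], [-0.0, 0.001, -1.0]]
force: [-0.8, 2.1, 8.0]
gripper_width: 29.9
finger_force: 30.0
```

```bash
python3 - <<'E'
from fit import *
import cv2
s=robot.state();a=.0918
rel=s["tool_pos"]-[586.4,105.0,0];print("travel own x,y",rel[0]*np.cos(a)+rel[1]*np.sin(a),-rel[0]*np.sin(a)+rel[1]*np.cos(a),s["tool_pos"],s["force"],s["wrist_torque"],s["finger_force"])
a=robot.get_image("top");cv2.imwrite("pics/g1.png",cv2.vconcat([cv2.resize(a[130:230,235:335,::-1],(400,400),interpolation=cv2.INTER_CUBIC),cv2.resize(a[210:310,175:275,::-1],(400,200))]))
E
```

```text
travel own x,y 0.5519000338821414 -118.57476563638704 [597.81945745 -13.02489412  67.57209053] [-0.79109997  2.12969747  8.01131366] [0.41691423 0.29142458 0.00555652] 29.995025396347046
```

View pics/g1.png

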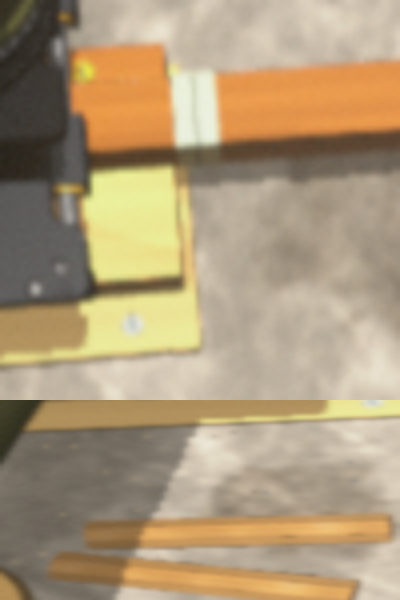

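The tape's inner edge is at (173,80)–(178,150), about 2–3 mm clear, and the blanks are untouched. I'll go 4 mm further for margin and press to about 10 N.

Request:
apply_moves(commands=[{"x":-0.004,"y":0,"z":0,"rx":0,"ry":0,"rz":0,"claw":255},{"x":0,"y":0,"z":0.0003,"rx":0,"ry":0,"rz":0,"claw":255},{"x":0,"y":0,"z":0,"rx":0,"ry":0,"rz":0,"claw":255},{"x":0,"y":0,"z":0,"rx":0,"ry":0,"rz":0,"claw":255},{"x":0,"y":0,"z":0,"rx":0,"ry":0,"rz":0,"claw":255}])

```text
time_s: 12.5
tool_pos: [598.3, -16.0, 67.6]
ee_rot: [[-0.092, 0.996, 0.001], [0.996, 0.092, 0.001], [0.001, 0.002, -1.0]]
force: [-0.5, 3.5, 9.8]
gripper_width: 30.0
finger_force: 30.0
```

Request:
apply_moves(commands=[{"x":0,"y":0,"z":0.0001,"rx":0,"ry":0,"rz":0,"claw":255},{"x":0,"y":0,"z":0,"rx":0,"ry":0,"rz":0,"claw":255},{"x":0,"y":0,"z":0,"rx":0,"ry":0,"rz":0,"claw":255},{"x":0,"y":0,"z":0,"rx":0,"ry":0,"rz":0,"claw":255}])

```text
time_s: 12.9
tool_pos: [598.3, -16.0, 67.5]
ee_rot: [[-0.092, 0.996, 0.001], [0.996, 0.092, 0.001], [0.001, 0.002, -1.0]]
force: [-1.5, 4.0, 12.2]
gripper_width: 29.8
finger_force: 30.0
```

```bash
python3 -c "
from bench import robot
print(robot.state()['force']);print(robot.job_done())"
```

```text
[-1.53143671  4.00562356 12.23312056]
the job is handed in; nothing more can be done
None
```

The job is handed in: I pressed the counter lever to its stop and it sprang back. Then I slid the strip until the tape was about 5–6 mm clear of the block's end, and left it gripped and pressed down at about 12 N, with both blanks undisturbed when last checked.

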